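Balance the weighted carton on the narrow stand

ROBOT

A 7-joint arm with a two-finger parallel gripper is mounted at the origin on the work surface. World frame = base frame: x ahead of the robot, y to its left, z up, the work surface at z = 0. Lengths are in m, angles in rad, forces in N, time in s.
With the tool pointing down it reaches from about 0.35 to 0.9 m from the base axis. Payload 7.2 kg.
Tool frame: the origin (TCP) lies on the centre line of the jaws, within the pads' length; the fingertips stand 8 mm ahead of it and the grasp point (between the pads) lies 11 mm behind it (tips_ahead is the distance from the TCP to the fingertips, in m); z points along the fingers, y is the direction in which the jaws open and shut (so a half turn about z gives the same grasp; the last joint's range is limited). The gripper opens to 88 mm and grips with 3 to 60 N. Pads are 20 mm wide; open, the fingers measure 115 mm over their backs; the gripper's body (75 mm by 178 mm) begins 61 mm behind the grasp point.
Start: joints at [1.263, 0.411, -0.013, 1.596, 0.006, 1.134, -0.082], TCP at [0.148, -0.607, 0.231] pointing down, gripper open.
Joint ranges: [-2.95, 2.95], [-0.29, 1.99], [-1.47, 1.44], [0.14, 2.54], [-1.03, 4.17], [0.13, 1.85], [-2.86, 2.86]. Speed limits (rad/s): [2.39, 2.39, 3.01, 3.01, 3.14, 3.14, 3.14].

INTERFACE

Orientations are given as a unit quaternion [x, y, z, w].
In Python, from workcell import * gives the robot as it stands. The module is installed in compiled form; this text tells all that it offers.
- The arm moves only by the shell command python3 -m crank 'ROWS' [FORCE]. ROWS is JSON, a list of rows, each a list of 7 numbers: the shift along the tool's x, y, z in m, then the turn, a rotation vector about the tool's x, y, z in degrees, then the opening, from 0 (shut) to 1 (fully open). A call has 1 to 12 rows; each row shifts and turns the commanded pose from where the row before left it, along the tool's axes as they then stand; what a row does not reach is not made up. A row lasts 1/8 s, in which the tool goes at most 62.5 mm and 10.7 degrees, less where a joint would pass 70% of its speed; a pose out of reach is approached as far as the arm can. A call is refused whole if a number of a shift passes 0.0625 or a number of a turn 10.7, either way. A call with a gripper value outside its range is refused whole. The fingers move at their own pace and stop on an object; FORCE is the grip in N (left out, the last holds). Time passes only in rows, so rows that do not move let the fingers close. It gives the time, the measured TCP pose, the force and the opening at its end, in the units of the state.
- read_state(): the state, without advancing time (a new reading comes with each control period).
- get_image(name): name is "scene" or "top" or "wrist"; returns a dict with "frame" (400x640x3 uint8, blue, green, red), "range_z" (400x640 float32, m along the optical axis (not along the pixel's ray), 0 where there is no reading), "fx", "fy", "cx", "cy" (pixels), "camera_from_world" (4x4, takes a point from world to camera coordinates); the wrist camera has in their place "hand_eye" (4x4, takes a point from camera to tool coordinates, whose origin is the TCP and whose axes are the flange's). Camera axes: x right, y down, z forward; pixel columns grow to the right and rows downward; lengths in m; the calibration is good to about 2 mm. A picture is of the moment at which its call begins: read the wrist's pose just before it.
- close_job(): hands the job in, once; it reports no verdict.
Trained networks look in a picture, given as the dict that the camera call returned (one of the last four; its "shot" number tells which), for a name from the list of things; names that differ only in an ending like _2 or _b are one class to them, and where a whole thing is asked for, a point or a joint stands for the part that bears it (a point fixed in the world has none). Each returns a list of dicts, best first, with "confidence" (0 to 1); they miss things now and then, are a little off and sometimes report something else, mostly with a low value. They report only what shows in the picture. A call takes as long as a camera call. They do not tell look-alikes from the thing itself.
- search_frame(picture, target): "rect" ([left, top, width, height] in pixels, round what is visible of it).
- tip_of(picture, target): "point" ([column, row] in pixels: a listed point, or the origin of a listed thing).
The state is a dict: "t": time; "q": joint angles; "qvel": joint speeds; "joint_torque": joint torques, N m; "position": TCP position; "ee_rot": TCP orientation; "contact_force": force on the tool from outside, world axes, zero at the start; "torque": the same for the moment, N m; "gripper_width": opening from 0.0 (shut) to 1.0 (fully open).
Only numpy, scipy, OpenCV 4.12 (cv2) and the standard library are available. Lean on these libraries where they do the work, as an engineer would, in place of code of your own. Each camera call takes 0.05 s, during which the arm holds its last target. There are 200 camera calls.

TASK

The long carton lying on the sloping rack has a weight hidden somewhere inside; feel where it balances and set it, top side up, square across the top of the narrow wooden stand like a see-saw, centred over it in width, so that it stays level by itself when you let go. Set it down gently without dropping it, never let the carton tip up steeply or fall, and leave the other things on the table where they are.

Things in the scene. Friction and masses are not known exactly. Their poses are not given: they have to be found in the camera images.
- carton: long closed cardboard carton, 50 (its x) x 280 (its y) x 40 mm (its z), 0.33 to 0.40 kg; origin at the middle of its underside. Starts lying across the rack's sloping board, its z square to the board. Because of the weight fixed inside, its balance point lies anywhere up to 75 mm either side of the middle along y, different each time; central across x
- rack: fixed plywood rack, 352 mm wide (its y), origin on the table under its middle. Its board rises along +x (away from the robot) at 32 degrees: low edge at x = -70, z = 30 mm; 160 mm up the slope. The carton rests above two stops 18 mm high, 50 mm long, centred at y = -115 and 115 mm, free between them
- rack_shelf (a point): middle of the front edge, on the underside, of the rack's overhanging shelf: 200 mm above the table, 45 mm from the rack's origin along its x; the shelf runs 85 mm further back and is 352 mm wide, with stock on it up to 262 mm. It is in the way of an upright gripper: take the carton with the tool tilted, square to the board
- stand_top (a point): centre of the top face of the fixed wooden balance stand, 110 mm above the table; the top face is flat, 40 mm along its x and only 20 mm along its y; the post goes straight down to a foot 120 x 110 mm, 16 mm high. The carton's long axis belongs along this y axis (either way round)
- tubes: bystander: three cardboard tubes glued together, standing, about 96 mm across, 100 mm high; origin at the middle of its underside
- cup: bystander: clear plastic cup, 90 mm wide, 110 mm high; origin under its middle
- tape: bystander: roll of paper tape lying flat, 90 mm wide, 22 mm high; origin under its middle
- glue: bystander: glue jar, 44 mm wide, 85 mm high; origin under its middle
- eraser: bystander: eraser 55 x 22 x 13 mm; origin under its middle
- brush: bystander: brush 200 mm long lying on the table, along its x; origin under its middle
- stand: the same fixed stand; origin on the table under the middle of the post, axes as stand_top
There are look-alikes about, which are no part of the job. What is shaped like the stand but blue is not meant.

How it is judged:
By the outcome, as a careful person would: the job done as asked, in the order asked, and still so for the second after the job is handed in, with the robot touching nothing.
It also fails if it takes over 67 s, if anything falls off the work surface, if the arm or the gripper's body presses on something with over 40 N, if the wrist force passes 120 N, or if a joint passes its speed limit or range.

## Working session

There is one attempt and no reset: what is moved stays moved. The work goes in short steps, Python scripts to look and compute and a shell command to move; the robot and the scene stay as the last step left them, time stands still between calls to the robot, and variables do not carry over. Pictures are saved under pics/ and viewed, about 8 in all and at most 12, crops included, and the job is handed in when it is done.

```bash
mkdir -p pics; cat > h.py <<'E'
from workcell import *
import numpy as np, cv2
from scipy.spatial.transform import Rotation as R
np.set_printoptions(precision=4,suppress=True)
def cloud(p, T=None):
    z=p["range_z"]; v,u=np.mgrid[0:z.shape[0],0:z.shape[1]]
    P=np.stack([(u-p["cx"])/p["fx"]*z,(v-p["cy"])/p["fy"]*z,z],-1)
    T=np.linalg.inv(np.array(p["camera_from_world"])) if T is None else T
    W=P@T[:3,:3].T+T[:3,3]; W[z==0]=np.nan
    return W
def Ttool(s):
    T=np.eye(4);T[:3,:3]=R.from_quat(s["ee_rot"]).as_matrix();T[:3,3]=s["position"];return T
E
python3 - <<'E'
from h import *
s=read_state(); print(s)
for n in ["scene","top"]:
    p=get_image(n); cv2.imwrite(f"pics/{n}0.png",p["frame"]); W=cloud(p)
    np.save(f"{n}0.npy",W)
    for t in ["carton","rack","rack_shelf","stand_top","stand","tubes","cup","tape","glue","eraser","brush"]:
        for d in tip_of(p,t)[:2]:
            c,r=map(int,np.round(d["point"])); 
            print(n,t,round(d["confidence"],2),(c,r),W[min(max(r,0),399),min(max(c,0),639)])
E
```

```text
{'t': 0.0, 'q': array([ 1.2628,  0.4119, -0.0127,  1.5971,  0.0056,  1.1343, -0.0822]), 'qvel': array([-0.0001,  0.0014,  0.0004, -0.0007, -0.0003, -0.0029,  0.0005]), 'joint_torque': array([  0.0003, -58.7954,   0.6417, -29.1078,  -0.0538,   0.0182,
         0.0001]), 'position': array([ 0.1483, -0.6066,  0.2298]), 'ee_rot': array([ 0.9928,  0.1196, -0.0001, -0.0008]), 'contact_force': array([-0.9316, -0.7724, -0.9796]), 'torque': array([-0.0058, -0.05  ,  0.0413]), 'gripper_width': 1.0001183229757438}
scene carton 0.79 (397, 295) [0.6612 0.2886 0.2206]
scene rack_shelf 0.75 (386, 275) [0.6333 0.2511 0.2117]
scene stand_top 0.73 (244, 153) [ 0.4719 -0.3052  0.1079]
scene stand_top 0.56 (289, 108) [ 0.216  -0.3634  0.1088]
scene stand 0.91 (247, 185) [ 0.4966 -0.2837  0.0136]
scene stand 0.84 (286, 137) [ 0.2478 -0.3543  0.0148]
scene tubes 0.75 (188, 268) [ 0.7979 -0.1622  0.0372]
scene tubes 0.61 (191, 197) [ 0.6439 -0.3503  0.0348]
scene cup 0.61 (238, 287) [ 0.767  -0.0188  0.0629]
scene tape 0.78 (340, 226) [0.4403 0.0182 0.    ]
scene glue 0.6 (195, 198) [ 0.6349 -0.3472  0.025
[... 298 characters left out ...]
.6241 -0.3559  0.0883]
top stand_top 0.63 (423, 296) [ 0.2252 -0.3665  0.1062]
top stand_top 0.61 (399, 212) [ 0.4813 -0.3026  0.1082]
top stand 0.78 (394, 215) [ 0.4784 -0.2975  0.0472]
top stand 0.59 (415, 293) [ 0.228  -0.3618  0.0182]
top tubes 0.55 (360, 128) [ 0.7593 -0.1907  0.0829]
top cup 0.68 (319, 140) [ 0.7421 -0.0579  0.007 ]
top tape 0.51 (296, 230) [ 0.4368  0.0222 -0.0038]
top glue 0.62 (413, 169) [ 0.6211 -0.3561  0.0869]
top glue 0.45 (222, 164) [0.6383 0.2483 0.1118]
top eraser 0.59 (325, 171) [ 0.6321 -0.0768  0.0175]
top eraser 0.46 (410, 170) [ 0.6255 -0.3542  0.051 ]
top brush 0.58 (375, 265) [ 0.3186 -0.2355  0.0171]
top brush 0.53 (394, 214) [ 0.4819 -0.2981  0.0449]
```

```bash
python3 - <<'E'
import cv2,numpy as np
t=cv2.imread("pics/top0.png");cv2.imwrite("pics/top0c.png",cv2.resize(t[90:340,130:480],None,fx=2.28,fy=2.28,interpolation=2))
s=cv2.imread("pics/scene0.png");cv2.imwrite("pics/s0c.png",cv2.resize(s[60:400,150:550],None,fx=1.75,fy=1.75))
E
```

```text
(no output)
```

View pics/top0c.png

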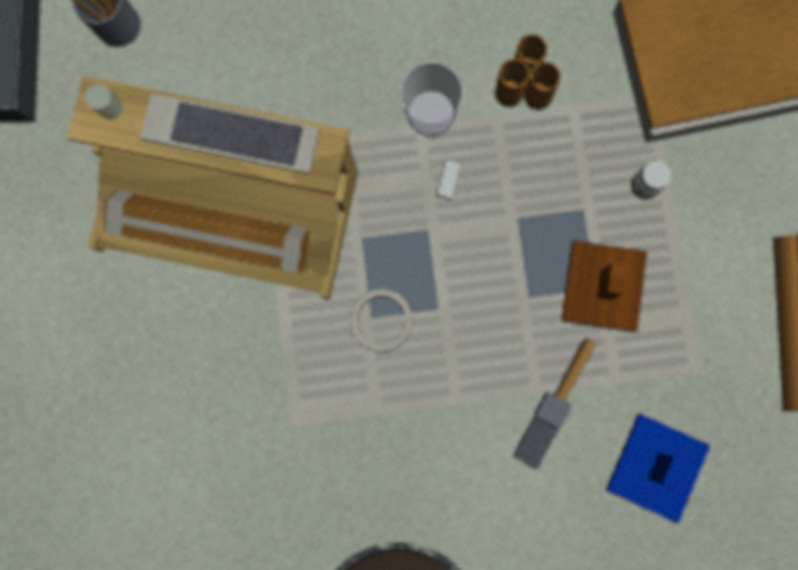

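View pics/s0c.png

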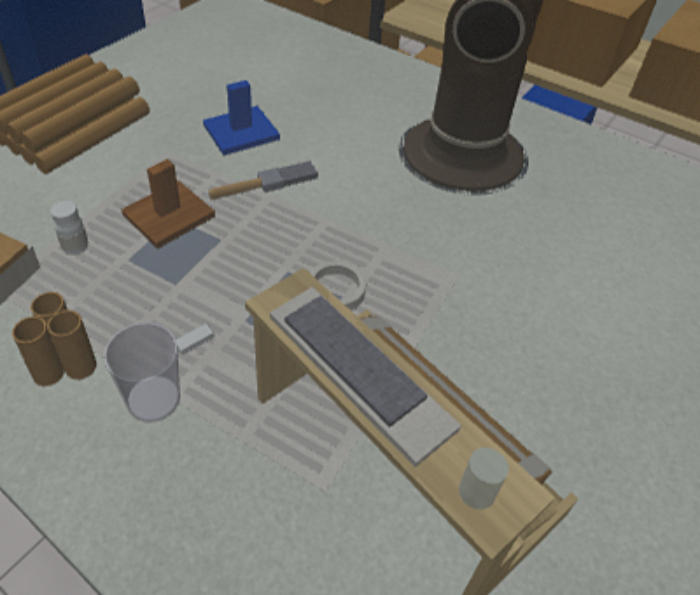

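The top crop shows the rack at left, with the carton lying across it (crop 105–305, 190–270) under the shelf front. The wooden stand is at crop (605,283). The blue look-alike is at (660,468). Next I measure the carton plane and the axes.

```bash
python3 - <<'E'
from h import *
W=np.load("top0.npy"); f=cv2.imread("pics/top0.png")
# shelf / rack yaw : high points near rack
def rect(m,name):
    P=W[m][:,:2].astype(np.float32); (c,sz,a)=cv2.minAreaRect(P*1000); b=cv2.boxPoints((c,sz,a)); print(name,len(P),np.array(c),np.array(sz),a,"zmed",np.median(W[m][:,2])); print(b); 
x,y,z=W[...,0],W[...,1],W[...,2]
rk=(y>0)&(y<0.5)&(x>0.4)&(x<0.8)
rect(rk&(z>0.19)&(z<0.235),"shelf")
# carton top plane: ransac-like over region
m=np.zeros(z.shape,bool); m[175:205,180:262]=True   # px
m&=(z>0.05)&(z<0.19)
P=W[m]; 
rng=np.random.default_rng(0);best=0
for _ in range(2000):
    a,b,c=P[rng.choice(len(P),3)]; n=np.cross(b-a,c-a); L=np.linalg.norm(n)
    if L<1e-4: continue
    n/=L; k=(abs((P-a)@n)<.003)
    if k.sum()>best: best=k.sum();K=k
Q=P[K];c=Q.mean(0);n=np.linalg.svd(Q-c)[2][2];n*=np.sign(n[2])
print("plane n",n,"tilt",np.degrees(np.arccos(n[2])),"cen",c,best,len(P),"yaw of uphill",np.degrees(np.arctan2(-n[1],-n[0])))
st=(abs(x-.48)<.1)&(abs(y+.3)<.1)
rect(st&(z>0.008)&(z<0.024),"foot"); rect(st&(z>0.098)&(z<.125),"top")
E
```

```text
shelf 3345 [662.4231 230.9562] [354.6133  86.5511] 77.58889770507812 zmed 0.2154676098763686
[[582.0513  67.0941]
 [666.5798  48.4922]
 [742.7949 394.8184]
 [658.2664 413.4203]]
plane n [-0.5256  0.1175  0.8426] tilt 32.58629599233386 cen [0.5485 0.2583 0.1019] 909 2100 yaw of uphill -12.59963731820931
foot 1110 [ 482.177 -294.723] [195.7097 177.3296] 10.792977333068848 zmed 0.01614088536502889
[[ 369.4498 -225.9511]
 [ 402.6567 -400.1437]
 [ 594.9043 -363.4949]
 [ 561.6974 -189.3023]]
top 96 [ 480.493  -307.0864] [20.0698 40.0849] 80.20962524414062 zmed 0.11002082349000952
[[ 459.036  -313.567 ]
 [ 498.5371 -320.3833]
 [ 501.9499 -300.6058]
 [ 462.4488 -293.7896]]
```

```bash
cat >> h.py <<'E'
def pose(x,y):  # rotation with given tool x and (approx) tool y
    x=np.array(x,float);x/=np.linalg.norm(x);y=np.array(y,float);y-=x*(x@y);y/=np.linalg.norm(y)
    return np.stack([x,y,np.cross(x,y)],1)
def plan(pos,Rt,N,start=None):
    s=read_state(); p0=np.array(s["position"]);R0=R.from_quat(s["ee_rot"])
    if start is not None: p0,R0=start[0],R.from_matrix(start[1])
    w=(R0.inv()*R.from_matrix(Rt)).as_rotvec(); dp=(np.array(pos)-p0)/N
    for k in range(N):
        Rk=R0*R.from_rotvec(w*k/N); print("[%.4f,%.4f,%.4f,%.2f,%.2f,%.2f]"%(*Rk.inv().apply(dp),*np.degrees(w/N)))
def yawx(d): d=np.radians(d);return np.array([np.cos(d),np.sin(d),0])
def down(d): # tool down, tool x along yaw d
    return pose(yawx(d),yawx(d-90))
def rackR(yr=77.5,t=32):  # tool x along rack y, tool y uphill
    u=yawx(yr-90)*np.cos(np.radians(t));u[2]=np.sin(np.radians(t));return pose(yawx(yr),u)
E
python3 - <<'E'
from h import *
W=np.load("top0.npy").reshape(-1,3); Rr=rackR()
P=W[(W[:,0]>.4)&(W[:,0]<.75)&(W[:,1]>0)&(W[:,1]<.5)&(W[:,2]>.03)&(W[:,2]<.19)]
O=np.array([.5485,.2583,.1019]); Q=(P-O)@Rr; Q[:,2]*=-1
k=abs(Q[:,2])<.005; q=Q[k]; print(k.sum(),np.percentile(q,[0,1,2,50,98,99,100],axis=0))
h=np.histogram(q[:,0],bins=np.arange(-.2,.2,.01)); print(h[0]);print(np.histogram(q[:,1],bins=np.arange(-.06,.06,.005))[0])
plan([.42,-.27,.40],down(80),12)
E
```

```text
1250 [[-0.1793 -0.0291 -0.005 ]
 [-0.1381 -0.0266 -0.0048]
 [-0.1355 -0.026  -0.0044]
 [-0.0013 -0.0003 -0.    ]
 [ 0.1342  0.0235  0.0042]
 [ 0.1367  0.0243  0.0047]
 [ 0.141   0.1605  0.005 ]]
[ 0  0  4  0  0  0 50 51 42 44 43 39 46 45 45 47 46 41 42 45 47 43 43 46
 46 39 45 45 38 51 44 46 44 39  4  0  0  0  0]
[  0   0   0   0   0   0  46 114 120 112 114 126 115 125 130 117 125   2
   0   0   0   0   0]
[0.0287,-0.0219,-0.0141,0.00,0.00,-5.52]
[0.0306,-0.0191,-0.0141,0.00,0.00,-5.52]
[0.0323,-0.0160,-0.0141,0.00,0.00,-5.52]
[0.0337,-0.0128,-0.0141,0.00,0.00,-5.52]
[0.0348,-0.0095,-0.0141,0.00,0.00,-5.52]
[0.0356,-0.0061,-0.0141,0.00,0.00,-5.52]
[0.0360,-0.0027,-0.0141,0.00,0.00,-5.52]
[0.0361,0.0008,-0.0141,0.00,0.00,-5.52]
[0.0358,0.0043,-0.0141,0.00,0.00,-5.52]
[0.0353,0.0077,-0.0141,0.00,0.00,-5.52]
[0.0343,0.0110,-0.0141,0.00,0.00,-5.52]
[0.0331,0.0143,-0.0141,0.00,0.00,-5.52]
```

```bash
python3 -m crank '[[0.029,-0.022,-0.014,0,0,-5.5,1],[0.031,-0.019,-0.014,0,0,-5.5,1],[0.032,-0.016,-0.014,0,0,-5.5,1],[0.034,-0.013,-0.014,0,0,-5.5,1],[0.035,-0.0095,-0.014,0,0,-5.5,1],[0.0355,-0.006,-0.014,0,0,-5.5,1],[0.036,-0.003,-0.014,0,0,-5.5,1],[0.036,0.001,-0.014,0,0,-5.5,1],[0.036,0.004,-0.014,0,0,-5.5,1],[0.035,0.008,-0.014,0,0,-5.5,1],[0.034,0.011,-0.014,0,0,-5.5,1],[0.033,0.014,-0.014,0,0,-5.5,1]]' && python3 -m crank '[[0,0,0,0,0,0,1],[0,0,0,0,0,0,1]]' && python3 - <<'E'
from h import *
s=read_state(); p=get_image("wrist"); cv2.imwrite("pics/w1.png",p["frame"])
print(s["position"],s["ee_rot"],s["q"],s["contact_force"],s["torque"])
W=cloud(p,Ttool(s)@np.array(p["hand_eye"])); np.save("w1.npy",W)
x,y,z=W[...,0],W[...,1],W[...,2]
st=(abs(x-.48)<.1)&(abs(y+.3)<.12)
for lo,hi in [(.01,.024),(.1,.12)]:
    m=st&(z>lo)&(z<hi); 
    if m.sum()>20: print(m.sum(),cv2.minAreaRect((W[m][:,:2]*1000).astype(np.float32)),np.median(W[m],0))
for d in tip_of(p,"stand_top"): c,r=map(int,d["point"]); print(d,W[r,c])
plan([.42,.10,.38],rackR(),12)
E
```

```text
t: 2.7
position: [0.4223, -0.2686, 0.3996]
ee_rot: [0.765, 0.643, 0.0, 0.0]
contact_force: [0.4, -0.7, -0.5]
gripper_width: 1.003
t: 2.95
position: [0.4209, -0.2706, 0.3985]
ee_rot: [0.767, 0.641, -0.0, -0.0]
contact_force: [-0.6, -0.4, -0.3]
gripper_width: 1.003
[ 0.4209 -0.2706  0.3985] [ 0.7673  0.6413 -0.0003 -0.0001] [ 0.8543  0.1227 -0.4252  1.5988  0.0514  1.4316  0.2463] [-0.5687 -0.3866 -0.2931] [-0.0479 -0.0449  0.0127]
4019 ((457.9268493652344, -300.6353759765625), (110.54930114746094, 167.72203063964844), 80.83909606933594) [ 0.4739 -0.2912  0.0177]
442 ((481.5932922363281, -304.2322998046875), (20.343717575073242, 40.01301956176758), 81.04682922363281) [ 0.4813 -0.3034  0.1116]
{'point': [198.4, 254.1], 'confidence': 0.86} [ 0.3714 -0.2504  0.4252]
{'point': [364.4, 183.7], 'confidence': 0.57} [ 0.4815 -0.3043  0.1122]
[0.0304,-0.0056,0.0015,-2.67,-0.05,0.18]
[0.0304,-0.0057,0.0012,-2.67,-0.05,0.18]
[0.0304,-0.0059,0.0009,-2.67,-0.05,0.18]
[0.0304,-0.0060,0.0006,-2.67,-0.05,0.18]
[0.0304,-0.0061,0.0003,-2.67,-0.05,0.18]
[0.0303,-0.0062,0.0000,-2.67,-0.05,0.18]
[0.0303,-0.0063,-0.0003,-2.67,-0.05,0.18]
[0.0303,-0.0064,-0.0006,-2.67,-0.05,0.18]
[0.0303,-0.0064,-0.0010,-2.67,-0.05,0.18]
[0.0303,-0.0065,-0.0013,-2.67,-0.05,0.18]
[0.0302,-0.0065,-0.0016,-2.67,-0.05,0.18]
[0.0302,-0.0065,-0.0019,-2.67,-0.05,0.18]
```

View pics/w1.png

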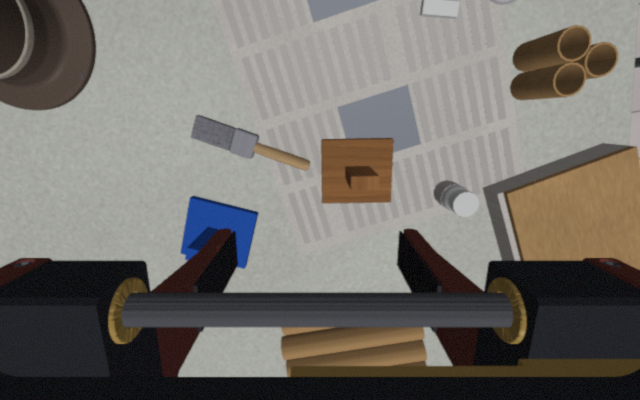

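The wrist view shows the wooden stand top at about (365,183), which gives (0.4815,-0.304) and y-axis yaw of about 80.8°. The top camera agrees. Moving on to the carton.

```bash
python3 -m crank '[[0.03,-0.006,0.0015,-2.67,0,0.18,1],[0.03,-0.006,0.001,-2.67,0,0.18,1],[0.03,-0.006,0.001,-2.67,0,0.18,1],[0.03,-0.006,0.0005,-2.67,0,0.18,1],[0.03,-0.006,0,-2.67,0,0.18,1],[0.03,-0.006,0,-2.67,0,0.18,1],[0.03,-0.006,0,-2.67,0,0.18,1],[0.03,-0.0065,-0.001,-2.67,0,0.18,1],[0.03,-0.0065,-0.001,-2.67,0,0.18,1],[0.03,-0.0065,-0.001,-2.67,0,0.18,1],[0.03,-0.0065,-0.0015,-2.67,0,0.18,1],[0.03,-0.0065,-0.002,-2.67,0,0.18,1]]' && python3 - <<'E'
from h import *
s=read_state(); print(s["position"],s["ee_rot"],s["q"])
c=np.array([.548,.258,.102]); Rr=rackR(); n=-Rr[:,2]
print(n); t=c+n*0.16; print(t); plan(t,Rr,8)
E
```

```text
t: 4.55
position: [0.4288, 0.0668, 0.3818]
ee_rot: [0.755, 0.606, 0.155, 0.194]
contact_force: [0.0, 0.5, -0.5]
gripper_width: 1.002
[0.4288 0.0668 0.3818] [0.7555 0.6063 0.1547 0.1941] [-0.1685 -0.2926 -0.273   2.0924  0.2779  0.9474 -0.7834]
[-0.5174  0.1147  0.848 ]
[0.4652 0.2764 0.2377]
[0.0266,-0.0097,0.0152,-0.41,0.01,0.00]
[0.0266,-0.0098,0.0151,-0.41,0.01,0.00]
[0.0266,-0.0099,0.0150,-0.41,0.01,0.00]
[0.0266,-0.0101,0.0150,-0.41,0.01,0.00]
[0.0266,-0.0102,0.0149,-0.41,0.01,0.00]
[0.0266,-0.0103,0.0148,-0.41,0.01,0.00]
[0.0266,-0.0104,0.0148,-0.41,0.01,0.00]
[0.0266,-0.0105,0.0147,-0.41,0.01,0.00]
```

```bash
python3 -m crank '[[0.0265,-0.0095,0.015,-0.4,0,0,1],[0.0265,-0.01,0.015,-0.4,0,0,1],[0.0265,-0.01,0.015,-0.4,0,0,1],[0.0265,-0.01,0.015,-0.4,0,0,1],[0.0265,-0.01,0.015,-0.4,0,0,1],[0.0265,-0.01,0.015,-0.4,0,0,1],[0.0265,-0.0105,0.015,-0.4,0,0,1],[0.0265,-0.0105,0.015,-0.4,0,0,1],[0,0,0,0,0,0,1],[0,0,0,0,0,0,1]]' && python3 - <<'E'
from h import *
s=read_state(); p=get_image("wrist"); cv2.imwrite("pics/w2.png",p["frame"])
print(s["position"],s["ee_rot"],s["q"],s["torque"],s["contact_force"])
W=cloud(p,Ttool(s)@np.array(p["hand_eye"]))
Rr=rackR(); O=np.array([.548,.258,.102]); Q=(W.reshape(-1,3)-O)@Rr; Q[:,2]*=-1
k=(abs(Q[:,2])<.012)&(abs(Q[:,0])<.17)&(abs(Q[:,1])<.05); q=Q[k]
print(k.sum(),np.percentile(q,[1,50,99],axis=0)); print(np.histogram(q[:,1],bins=np.arange(-.05,.05,.004))[0],np.histogram(q[:,2],bins=np.arange(-.012,.0121,.002))[0])
k2=abs(q[:,2]-np.median(q[:,2]))<.003;P=q[k2]; print(cv2.minAreaRect((P[:,:2]*1000).astype(np.float32)))
A=np.linalg.svd(P-P.mean(0))[2][2]; print("normal in frame",A)
print("tool frame err rotvec",np.degrees((R.from_quat(s["ee_rot"]).inv()*R.from_matrix(Rr)).as_rotvec()))
print("tcp in frame",Rr.T@(s["position"]-O))
E
```

```text
t: 5.8
position: [0.4654, 0.274, 0.2373]
ee_rot: [0.75, 0.602, 0.17, 0.215]
contact_force: [0.5, -0.1, 1.2]
gripper_width: 0.998
[0.4654 0.274  0.2373] [0.7498 0.6021 0.1705 0.2151] [-0.3303  0.1829 -0.682   2.0757  0.8489  0.9071 -1.7482] [0.0306 0.3824 0.0045] [ 0.4644 -0.1473  1.1613]
13518 [[-0.1175 -0.0255 -0.0005]
 [ 0.0326 -0.0014  0.0014]
 [ 0.1415  0.0234  0.0032]]
[   0    0    0    0    0   40 1047 1077 1082 1094 1063 1126 1064 1099
 1074 1094 1074 1086  498    0    0    0    0    0] [    0     0     0     0     0   523 10066  2926     3     0     0     0]
((11.322158813476562, -0.9740142822265625), (50.60652542114258, 264.81732177734375), 89.88633728027344)
normal in frame [-0.0011  0.0001  1.    ]
tool frame err rotvec [-0.145   0.1762  0.0824]
tcp in frame [-0.0023  0.0004 -0.1594]
```

View pics/w2.png

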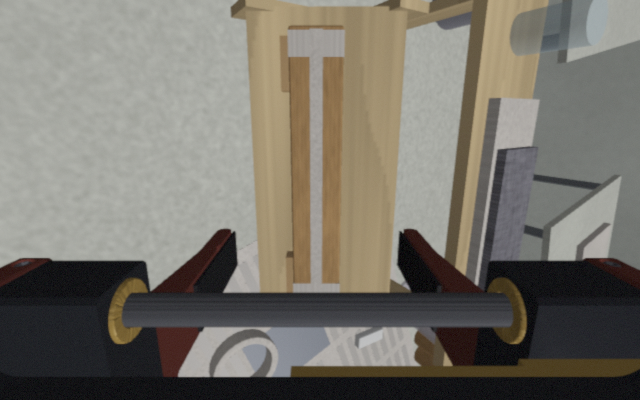

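The carton top sits 1.4 mm above the estimate and its centre is about 2 mm along tool x. Orientation is good. Descend.

```bash
python3 -m crank '[[0.001,-0.0005,0.03,0,0,0,1],[0.001,-0.0005,0.03,0,0,0,1],[0.001,-0.0005,0.03,0,0,0,1],[0.001,0,0.03,0,0,0,1],[0,0,0.025,0,0,0,1],[0,0,0.018,0,0,0,1],[0,0,0.012,0,0,0,1],[0,0,0.008,0,0,0,1],[0,0,0,0,0,0,1],[0,0,0,0,0,0,1]]' && python3 - <<'E'
from h import *
for i in range(6):
    s=read_state(); print(s["torque"],s["contact_force"]); get_image("wrist")
Rr=rackR(); O=np.array([.548,.258,.102]); print("tcp in frame",Rr.T@(s["position"]-O),s["q"])
E
```

```text
t: 7.1
position: [0.5591, 0.2585, 0.0817]
ee_rot: [0.749, 0.602, 0.171, 0.215]
contact_force: [0.4, 0.8, 0.5]
gripper_width: 0.998
[0.0758 0.472  0.0027] [0.4133 0.775  0.4904]
[0.0499 0.4243 0.0016] [ 0.2376 -0.7146  0.2019]
[-0.0052  0.3772 -0.0279] [-0.1551  1.1092 -0.0951]
[0.106  0.4149 0.073 ] [ 0.5753  0.2758 -0.4274]
[ 0.0556  0.4211 -0.0265] [-0.8561 -0.0173 -0.1919]
[0.0515 0.39   0.0025] [ 0.3193  0.6258 -0.334 ]
tcp in frame [ 0.0028 -0.0018  0.0231] [-0.364   0.5149 -0.5059  2.0896  1.3044  0.73   -2.0802]
```

```bash
python3 -m crank '[[0,0,0,0,0,0,0.4],[0,0,0,0,0,0,0.4],[0,0,0,0,0,0,0.4],[0,0,0,0,0,0,0.4],[0,0,0,0,0,0,0.4],[0,0,-0.003,0,0,0,0.4],[0,0,-0.003,0,0,0,0.4],[0,0,-0.003,0,0,0,0.4],[0,0,-0.003,0,0,0,0.4],[0,0,0,0,0,0,0.4],[0,0,0,0,0,0,0.4]]' 55 && python3 - <<'E'
from h import *
T=[];F=[]
for i in range(24):
    s=read_state(); T.append(s["torque"]);F.append(s["contact_force"]); p=get_image("wrist")
T=np.array(T);F=np.array(F); print(T.mean(0),T.std(0)/5,F.mean(0))
xr=yawx(-12.5); b=np.array([.0556,.4166,.004]); print("M.x_r",(T.mean(0)-b)@xr)
cv2.imwrite("pics/w3.png",p["frame"])
W=cloud(p,Ttool(s)@np.array(p["hand_eye"]))
Rr=rackR(); O=np.array([.548,.258,.102])+Rr@[.002,-.001,-.0134]; Q=(W.reshape(-1,3)-O)@Rr; Q[:,2]*=-1
q=Q[(abs(Q[:,2])<.03)&(Q[:,0]>.02)&(Q[:,0]<.17)&(abs(Q[:,1])<.022)]
print(len(q),np.percentile(q,[1,50,99],axis=0)); print("dz/dx fit",np.polyfit(q[:,0],q[:,2],1),s["gripper_width"])
E
```

```text
t: 8.78
position: [0.5535, 0.2588, 0.0917]
ee_rot: [0.75, 0.602, 0.171, 0.216]
contact_force: [3.5, -3.3, 1.8]
gripper_width: 0.564
[-0.6222 -0.7166 -0.1811] [0.0076 0.0083 0.0055] [ 3.9049 -3.7171  3.088 ]
M.x_r -0.41645321458352386
25939 [[ 0.0212 -0.0216 -0.0016]
 [ 0.0711  0.0001 -0.0001]
 [ 0.1093  0.0216  0.0014]]
dz/dx fit [ 0.0005 -0.0001] 0.563401460470435
```

```bash
python3 -m crank '[[0,0.0005,-0.003,0,0,0,0.4],[0,0.0005,-0.003,0,0,0,0.4],[0,0,-0.003,0,0,0,0.4],[0,0,-0.003,0,0,0,0.4],[0,0,-0.003,0,0,0,0.4],[0,0,-0.003,0,0,0,0.4],[0,0,0,0,0,0,0.4],[0,0,0,0,0,0,0.4]]' && python3 - <<'E'
from h import *
T=[];F=[]
for i in range(24):
    s=read_state(); T.append(s["torque"]);F.append(s["contact_force"]); p=get_image("wrist")
T=np.array(T);F=np.array(F); print(T.mean(0),F.mean(0),F.std(0))
xr=yawx(-12.5); b=np.array([.0556,.4166,.004]); print("M.x_r",(T.mean(0)-b)@xr)
cv2.imwrite("pics/w3.png",p["frame"])
W=cloud(p,Ttool(s)@np.array(p["hand_eye"]))
Rr=rackR(); O=np.array([.548,.258,.102])+Rr@[.002,-.001,-.0314]; Q=(W.reshape(-1,3)-O)@Rr; Q[:,2]*=-1
q=Q[(abs(Q[:,2])<.03)&(Q[:,0]>.02)&(Q[:,0]<.17)&(abs(Q[:,1])<.022)]
print(len(q),np.percentile(q,[1,50,99],axis=0)); print("dz/dx fit",np.polyfit(q[:,0],q[:,2],1),s["gripper_width"])
E
```

```text
t: 10.98
position: [0.5445, 0.2615, 0.1071]
ee_rot: [0.749, 0.602, 0.171, 0.215]
contact_force: [0.0, 0.3, -2.7]
gripper_width: 0.565
[ 0.3353  0.7664 -0.0004] [-0.1775 -0.1478 -3.3391] [0.4437 0.449  0.4028]
M.x_r 0.19731831726314886
26076 [[ 0.0212 -0.0215 -0.0014]
 [ 0.0714 -0.0001  0.0001]
 [ 0.1099  0.0216  0.0017]]
dz/dx fit [ 0.0014 -0.    ] 0.5672666541634065
```

View pics/w3.png

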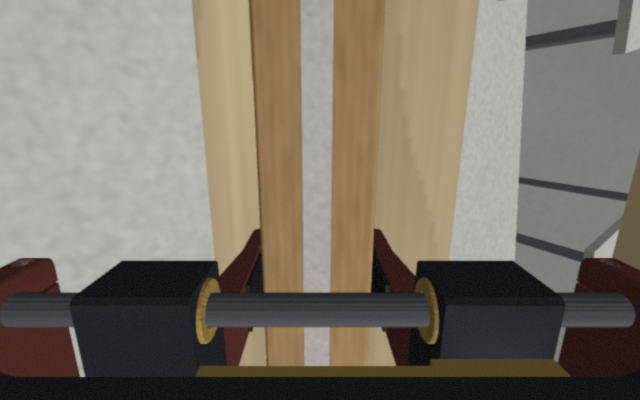

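The carton is now free: weight about 3.34 N, balance point about 59 mm toward −tool x, and the grip is holding without slip. Lift clear along the board normal, then turn upright on the way to the stand.

```bash
python3 -m crank '[[0,0,-0.006,0,0,0,0.4],[0,0,-0.01,0,0,0,0.4],[0,0,-0.012,0,0,0,0.4],[0,0,-0.014,0,0,0,0.4],[0,0,-0.014,0,0,0,0.4],[0,0,-0.014,0,0,0,0.4],[0,0,-0.012,0,0,0,0.4],[0,0,-0.01,0,0,0,0.4],[0,0,-0.006,0,0,0,0.4]]' && python3 - <<'E'
from h import *
s=read_state(); print(s["q"],s["position"])
plan([.44,.08,.27],down(79),12)
E
```

```text
t: 13.3
position: [0.4938, 0.273, 0.191]
ee_rot: [0.749, 0.602, 0.171, 0.215]
contact_force: [-0.2, -0.5, -3.7]
gripper_width: 0.564
[-0.3453  0.2836 -0.6371  2.0911  0.9818  0.8483 -1.8507] [0.4938 0.273  0.191 ]
[-0.0167,0.0027,-0.0060,2.66,0.04,-0.12]
[-0.0167,0.0024,-0.0062,2.66,0.04,-0.12]
[-0.0167,0.0021,-0.0063,2.66,0.04,-0.12]
[-0.0167,0.0017,-0.0064,2.66,0.04,-0.12]
[-0.0167,0.0014,-0.0065,2.66,0.04,-0.12]
[-0.0167,0.0011,-0.0065,2.66,0.04,-0.12]
[-0.0167,0.0007,-0.0066,2.66,0.04,-0.12]
[-0.0167,0.0004,-0.0066,2.66,0.04,-0.12]
[-0.0167,0.0000,-0.0067,2.66,0.04,-0.12]
[-0.0167,-0.0003,-0.0067,2.66,0.04,-0.12]
[-0.0167,-0.0006,-0.0067,2.66,0.04,-0.12]
[-0.0166,-0.0010,-0.0066,2.66,0.04,-0.12]
```

```bash
python3 -m crank '[[-0.0165,0.0025,-0.006,2.66,0,-0.12,0.4],[-0.0165,0.0025,-0.006,2.66,0,-0.12,0.4],[-0.0165,0.002,-0.0065,2.66,0,-0.12,0.4],[-0.0165,0.0015,-0.0065,2.66,0,-0.12,0.4],[-0.0165,0.0015,-0.0065,2.66,0,-0.12,0.4],[-0.0165,0.001,-0.0065,2.66,0,-0.12,0.4],[-0.0165,0.0005,-0.0065,2.66,0,-0.12,0.4],[-0.0165,0.0005,-0.0065,2.66,0,-0.12,0.4],[-0.0165,0,-0.0065,2.66,0,-0.12,0.4],[-0.0165,0,-0.0065,2.66,0,-0.12,0.4],[-0.0165,-0.0005,-0.0065,2.66,0,-0.12,0.4],[-0.0165,-0.001,-0.0065,2.66,0,-0.12,0.4]]' && python3 - <<'E'
from h import *
s=read_state(); print(s["q"],s["position"])
ys=yawx(80.8); t=np.array([.4815,-.304,0])+.059*ys; t[2]=.25; print(t)
plan(t,down(80.8),12)
E
```

```text
t: 14.8
position: [0.4403, 0.0815, 0.2696]
ee_rot: [0.772, 0.636, -0.005, 0.002]
contact_force: [-0.1, 0.2, -3.0]
gripper_width: 0.564
[ 0.2707  0.1191 -0.6107  1.9121  0.0825  1.1404 -0.5648] [0.4403 0.0815 0.2696]
[ 0.4909 -0.2458  0.25  ]
[-0.0259,0.0094,0.0019,-0.01,0.05,-0.16]
[-0.0260,0.0093,0.0018,-0.01,0.05,-0.16]
[-0.0260,0.0092,0.0018,-0.01,0.05,-0.16]
[-0.0260,0.0092,0.0018,-0.01,0.05,-0.16]
[-0.0260,0.0091,0.0018,-0.01,0.05,-0.16]
[-0.0261,0.0090,0.0018,-0.01,0.05,-0.16]
[-0.0261,0.0090,0.0017,-0.01,0.05,-0.16]
[-0.0261,0.0089,0.0017,-0.01,0.05,-0.16]
[-0.0261,0.0088,0.0017,-0.01,0.05,-0.16]
[-0.0262,0.0087,0.0017,-0.01,0.05,-0.16]
[-0.0262,0.0087,0.0017,-0.01,0.05,-0.16]
[-0.0262,0.0086,0.0017,-0.01,0.05,-0.16]
```

```bash
python3 -m crank '[[-0.018,0.0065,0.002,0,0.05,-0.16,0.4],[-0.026,0.009,0.002,0,0.05,-0.16,0.4],[-0.026,0.009,0.002,0,0.05,-0.16,0.4],[-0.026,0.009,0.002,0,0.05,-0.16,0.4],[-0.026,0.009,0.002,0,0.05,-0.16,0.4],[-0.028,0.009,0.002,0,0.05,-0.16,0.4],[-0.029,0.009,0.002,0,0.05,-0.16,0.4],[-0.029,0.009,0.002,0,0.05,-0.16,0.4],[-0.029,0.009,0.002,0,0.05,-0.16,0.4],[-0.029,0.009,0.001,0,0.05,-0.16,0.4],[-0.026,0.0085,0.001,0,0.05,-0.16,0.4],[-0.02,0.008,0.001,0,0.05,-0.16,0.4]]' && python3 -m crank '[[0,0,0,0,0,0,0.4],[0,0,0,0,0,0,0.4],[0,0,0,0,0,0,0.4],[0,0,0,0,0,0,0.4]]' && python3 - <<'E'
from h import *
T=[];F=[]
for i in range(45):
    s=read_state(); T.append(s["torque"]);F.append(s["contact_force"]); p=get_image("wrist" if i<44 else "scene")
    if i==43: Wc=cloud(p,Ttool(s)@np.array(p["hand_eye"])).reshape(-1,3)
cv2.imwrite("pics/s4.png",cv2.resize(p["frame"][60:400,100:500],None,fx=1.75,fy=1.75))
T=np.array(T);F=np.array(F); print(T.mean(0),T.std(0)/6.7,F.mean(0))
xs=yawx(-9.2);ys=yawx(80.8); Mx=T.mean(0)@xs; print("M.xs",Mx,"M.ys",T.mean(0)@ys,"d",Mx/F.mean(0)[2])
Rt=Ttool(s)[:3,:3]; Q=(Wc-s["position"])@Rt; q=Q[(abs(Q[:,2]+.025)<.02)&(abs(Q[:,1])<.022)&(Q[:,0]>.02)&(Q[:,0]<.2)]
print(s["position"],R.from_quat(s["ee_rot"]).as_euler("xyz",degrees=True),"tool x",Rt[:,0],len(q))
print("carton top z tool / slope",np.polyfit(q[:,0],q[:,2],1),"end x",q[:,0].max(),"edges y",[np.percentile(Q[(abs(Q[:,2]+.025)<.01)&(abs(Q[:,1])<.04)&(Q[:,0]>a)&(Q[:,0]<a+.02),1],[1,99]) for a in (.03,.06,.09)],s["q"])
E
```

```text
t: 16.3
position: [0.4875, -0.2446, 0.2492]
ee_rot: [0.761, 0.648, -0.0, -0.001]
contact_force: [0.2, -0.2, -3.8]
gripper_width: 0.566
t: 16.8
position: [0.4879, -0.2426, 0.2498]
ee_rot: [0.761, 0.649, 0.0, -0.001]
contact_force: [0.4, -0.3, -3.5]
gripper_width: 0.569
[ 0.1314 -0.0975  0.0023] [0.0048 0.0048 0.0046] [ 0.0077  0.0232 -3.4611]
M.xs 0.14532239052089777 M.ys -0.07519653962721713 d -0.041986778493957204
[ 0.4878 -0.2433  0.2496] [-179.9359   -0.0767   80.8331] tool x [0.1593 0.9872 0.0013] 25926
carton top z tool / slope [-0.0042 -0.0248] end x 0.1102921824204468 edges y [array([-0.0249,  0.0236]), array([-0.0249,  0.0236]), array([-0.0248,  0.0237])] [ 0.6667  0.2855 -0.3608  1.7469  0.1089  1.1303  0.1126]
```

View pics/s4.png

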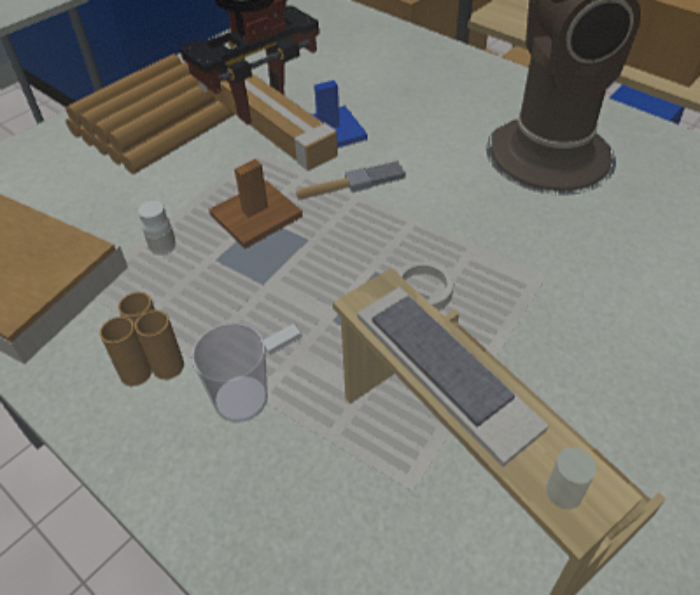

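The scene view shows the carton held level, about 13 cm above the wooden stand. The tilted and upright loaded readings agree (0.16 and 0.15 N·m). The spread in balance offset comes from the unloaded bias, so my best estimate is about 53 mm. I'll lower it to just above the stand there.

```bash
python3 -m crank '[[-0.002,0.001,0.006,0,-0.25,0,0.4],[-0.002,0.001,0.012,0,0,0,0.4],[-0.002,0.001,0.016,0,0,0,0.4],[-0.002,0.0005,0.018,0,0,0,0.4],[0,0,0.018,0,0,0,0.4],[0,0,0.016,0,0,0,0.4],[0,0,0.014,0,0,0,0.4],[0,0,0.01,0,0,0,0.4],[0,0,0.005,0,0,0,0.4],[0,0,0.002,0,0,0,0.4],[0,0,0,0,0,0,0.4],[0,0,0,0,0,0,0.4]]' && python3 - <<'E'
from h import *
s=read_state(); F=[];T=[]
for i in range(6): s=read_state();F.append(s["contact_force"]);T.append(s["torque"]);p=get_image(["wrist","scene"][i==5])
F=np.mean(F,0);T=np.mean(T,0);print(s["position"],F,T@yawx(-9.2))
d=np.array(s["position"])-[.4815,-.304,.110]; print("along ys",d@yawx(80.8),"xs",d@yawx(-9.2),"z",d[2])
W=cloud(p); m=(abs(W[...,0]-.48)<.1)&(W[...,1]>-.47)&(W[...,1]<-.05)&(W[...,2]>.13)&(W[...,2]<.17)
f=p["frame"][100:260,140:400]; cv2.imwrite("pics/s5.png",cv2.resize(f,None,fx=3,fy=3))
E
```

```text
t: 20.55
position: [0.4901, -0.2522, 0.133]
ee_rot: [0.761, 0.648, -0.001, 0.001]
contact_force: [0.8, 0.5, -4.5]
gripper_width: 0.568
[ 0.4899 -0.2522  0.1328] [-0.0565  0.2591 -3.7854] 0.14872082067699385
along ys 0.05250229335409766 xs -1.6664614489583784e-05 z 0.022771927421899527
```

View pics/s5.png

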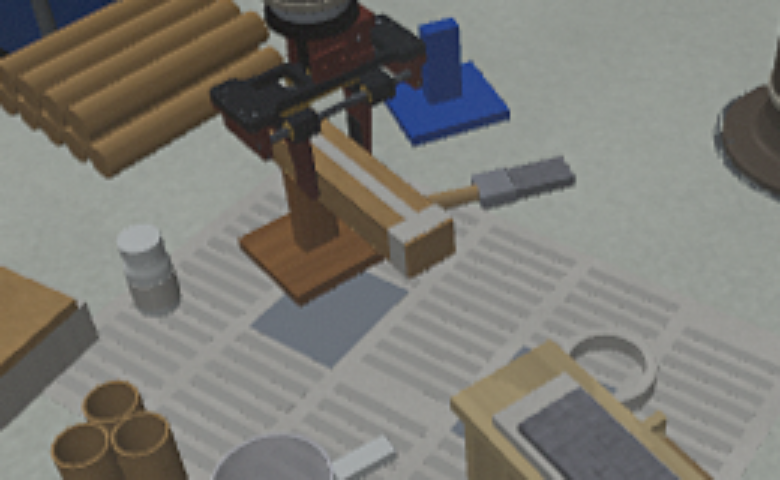

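The carton is aligned over the wooden stand, with the post at about (315,215). Lower it slowly to contact.

```bash
S='from h import *
s=read_state();print(s["position"],s["contact_force"],s["torque"]@yawx(-9.2))'
python3 -m crank '[[0,0,0.002,0,0,0,0.4],[0,0,0.002,0,0,0,0.4],[0,0,0.001,0,0,0,0.4],[0,0,0,0,0,0,0.4]]'; python3 -c "$S"
python3 -m crank '[[0,0,0.001,0,0,0,0.4],[0,0,0,0,0,0,0.4]]'; python3 -c "$S"
python3 -m crank '[[0,0,0.001,0,0,0,0.4],[0,0,0,0,0,0,0.4]]'; python3 -c "$S"
```

```text
t: 21.35
position: [0.4897, -0.2521, 0.1274]
ee_rot: [0.761, 0.648, -0.002, 0.0]
contact_force: [0.1, -0.4, -3.4]
gripper_width: 0.563
[ 0.4897 -0.2521  0.1274] [ 0.0818 -0.3772 -3.4447] 0.1864499816812723
t: 21.6
position: [0.4899, -0.2522, 0.127]
ee_rot: [0.761, 0.648, -0.001, 0.001]
contact_force: [-0.4, 2.4, 2.2]
gripper_width: 0.565
[ 0.4899 -0.2522  0.127 ] [-0.3657  2.4154  2.2212] 0.1401428121882907
t: 21.85
position: [0.49, -0.2521, 0.1268]
ee_rot: [0.761, 0.648, -0.002, 0.001]
contact_force: [-4.1, 1.6, 10.0]
gripper_width: 0.566
[ 0.49   -0.2521  0.1268] [-4.0968  1.6468  9.9511] 0.06512240225353491
```

```bash
S='from h import *
T=[];F=[]
for i in range(8): s=read_state();T.append(s["torque"]);F.append(s["contact_force"]);p=get_image("wrist")
T=np.mean(T,0);F=np.mean(F,0);print(s["position"],F,T,"M",T@yawx(-9.2),T@yawx(80.8))
Q=(cloud(p,Ttool(s)@np.array(p["hand_eye"])).reshape(-1,3)-s["position"]); q=Q@Ttool(s)[:3,:3]; k=(abs(q[:,2]+.025)<.02)&(abs(q[:,1])<.022)&(q[:,0]>.02)&(q[:,0]<.2)
print("world slope deg",np.degrees(np.polyfit(q[k,0],Q[k,2],1)[0]),"top z",np.polyfit(q[k,0],Q[k,2],1)[1]+s["position"][2],s["gripper_width"],s["t"])'
echo "$S" > m.py
python3 m.py
python3 -m crank '[[0,0,-0.001,0,0,0,0.4],[0,0,0,0,0,0,0.4]]'; python3 m.py
```

```text
[ 0.4899 -0.2521  0.1268] [-3.8731  2.5412  9.8443] [ 0.2401  1.0354 -0.1703] M 0.07150505913368363 1.06046014342484
world slope deg -0.1761518863352271 top z 0.15163689151790388 0.5650158531509782 22.2
t: 22.5
position: [0.4899, -0.2521, 0.1269]
ee_rot: [0.761, 0.648, -0.001, 0.001]
contact_force: [-2.2, 1.4, 4.5]
gripper_width: 0.568
[ 0.49   -0.2521  0.1269] [-2.3599  1.6603  5.4072] [ 0.1848  0.5814 -0.1018] M 0.08947832577398102 0.6034949176276744
world slope deg -0.08924974516778796 top z 0.15173841828282508 0.5684482216121602 22.85
```

```bash
python3 -m crank '[[0,0,-0.001,0,0,0,0.4],[0,0,0,0,0,0,0.4]]'; python3 m.py
```

```text
t: 23.15
position: [0.4897, -0.2522, 0.1271]
ee_rot: [0.761, 0.648, -0.002, 0.0]
contact_force: [0.4, 0.2, -3.6]
gripper_width: 0.565
[ 0.4898 -0.2521  0.1274] [ 0.1334 -0.0207 -3.5715] [ 0.1379 -0.1103  0.0104] M 0.15375660445526812 -0.0868756857804314
world slope deg 0.07340207463438804 top z 0.15222441685350105 0.5658049224031323 23.5
```

```bash
python3 -m crank '[[0,0,0.0006,0,0,0,0.4],[0,0,0,0,0,0,0.4]]';  python3 -m crank '[[0,0,0,0,0,0,0.4],[0,0,0,0,0,0,0.4]]' 12; python3 m.py; python3 -m crank '[[0,0,0,0,0,0,0.4]]' 4; python3 m.py
```

```text
t: 23.8
position: [0.4899, -0.2521, 0.1271]
ee_rot: [0.761, 0.648, -0.001, 0.001]
contact_force: [-1.0, -0.1, -3.1]
gripper_width: 0.567
t: 24.05
position: [0.4898, -0.2522, 0.1271]
ee_rot: [0.761, 0.648, -0.002, 0.001]
contact_force: [0.1, -0.2, -2.0]
gripper_width: 0.57
[ 0.4898 -0.2521  0.1271] [-0.2811  0.0402 -1.0296] [ 0.0709  0.0478 -0.0234] M 0.06233493695978625 0.05851139448880285
world slope deg 0.07267397327667699 top z 0.15184696372443743 0.5731447909834407 24.4
t: 24.58
position: [0.4898, -0.2522, 0.1271]
ee_rot: [0.761, 0.648, -0.002, 0.001]
contact_force: [-0.6, 0.1, 0.2]
gripper_width: 0.566
[ 0.4898 -0.2521  0.127 ] [-0.8472  0.3567  0.0728] [ 0.057   0.0943 -0.0541] M 0.04122312348984988 0.10215526774216438
world slope deg 0.053120338397560724 top z 0.15179280113855959 0.5726090922512486 24.925
```

The carton rests on the stand and is still level at a 4 N grip. Now open a little and watch.

```bash
python3 -m crank '[[0,0,0,0,0,0,0.59]]' 3; python3 m.py;
```

```text
t: 25.1
position: [0.4901, -0.2523, 0.1271]
ee_rot: [0.761, 0.648, -0.001, 0.001]
contact_force: [0.2, 0.9, 0.4]
gripper_width: 0.588
[ 0.4899 -0.2521  0.127 ] [ 0.4767 -0.0503  0.1511] [-0.0254 -0.0578  0.0005] M -0.015857457502478373 -0.06108587318222076
world slope deg 0.012227237185743351 top z 0.15178671906895108 0.5886030960016597 25.45
```

```bash
python3 -m crank '[[0,0,0,0,0,0,0.7],[0,0,0,0,0,0,0.85],[0,0,0,0,0,0,1],[0,0,0,0,0,0,1],[0,0,0,0,0,0,1],[0,0,-0.005,0,0,0,1],[0,0,-0.01,0,0,0,1],[0,0,-0.015,0,0,0,1],[0,0,-0.02,0,0,0,1],[0,0,-0.02,0,0,0,1],[0,0,-0.02,0,0,0,1],[0,0,-0.02,0,0,0,1]]'; python3 -m crank '[[0.0,0,-0.02,0,0,0,1],[0,0,-0.02,0,0,0,1],[0,0,-0.02,0,0,0,1],[0,0,-0.01,0,0,0,1],[0,0,0,0,0,0,1],[0,0,0,0,0,0,1]]'; python3 - <<'E'
from h import *
s=read_state(); p=get_image("wrist"); W=cloud(p,Ttool(s)@np.array(p["hand_eye"]))
f2=get_image("scene")["frame"]; cv2.imwrite("pics/s6.png",cv2.resize(f2[60:400,100:500],None,fx=1.75,fy=1.75))
O=np.array([.4815,-.304,.15]); B=np.stack([yawx(-9.2),yawx(80.8),[0,0,1]],1)
q=(W.reshape(-1,3)-O)@B; k=(abs(q[:,2])<.03)&(abs(q[:,0])<.05)&(abs(q[:,1])<.25); q=q[k]
print(len(q),np.percentile(q,[1,50,99],axis=0)); c=q[abs(q[:,0])<.02]; print("slope deg",np.degrees(np.polyfit(c[:,1],c[:,2],1)[0]),np.degrees(np.polyfit(c[:,0],c[:,2],1)[0]),cv2.minAreaRect((q[:,:2]*1000).astype(np.float32)),s["t"],s["contact_force"])
E
```

```text
t: 27.0
position: [0.4901, -0.2518, 0.2389]
ee_rot: [0.761, 0.648, -0.001, 0.001]
contact_force: [-0.1, -0.8, -0.9]
gripper_width: 1.0
t: 27.75
position: [0.4897, -0.2515, 0.3064]
ee_rot: [0.761, 0.648, -0.002, 0.0]
contact_force: [-0.4, -0.2, 0.4]
gripper_width: 1.002
13352 [[-0.0255 -0.06   -0.0001]
 [-0.001   0.0853  0.0018]
 [ 0.0235  0.1916  0.0035]]
slope deg 0.03478307730040061 -0.1139331633714811 ((-1.0454730987548828, 65.02729797363281), (257.08489990234375, 50.69371795654297), 89.90708923339844) 27.75 [-0.3955 -0.2049  0.4105]
```

View pics/s6.png

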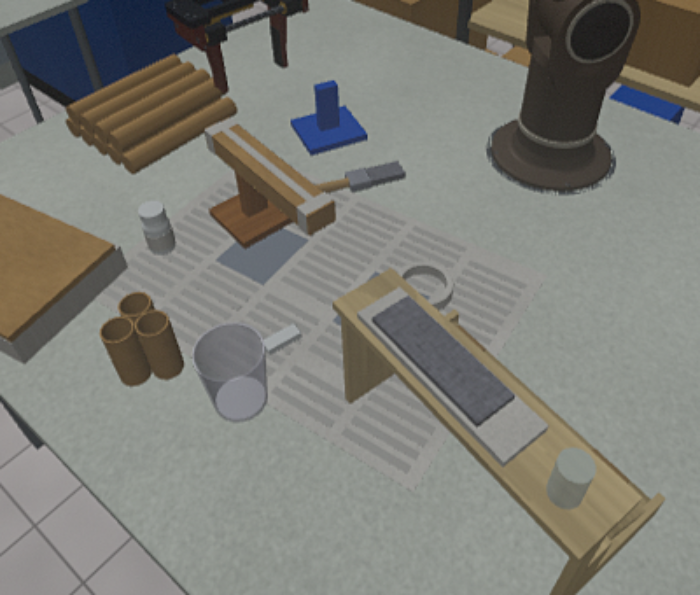

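The scene view shows the carton balanced level on the wooden stand, from about (215,135) to (325,220). The gripper is clear and the other things on the table are where they were. Handing in.

```bash
python3 -c "from workcell import *; print(close_job())"
```

```text
the job is handed in; nothing more can be done
None
```

The carton is balanced, top side up, across the wooden stand. It stayed level on its own for over 2 s after the jaws opened, and the job was handed in at about 28 s of the 67 s limit.

**How it was done:** I gripped the carton square to the board and lifted it off the rack. From the wrist moment, the balance point came out about 50 mm from the grip, and I lowered the carton on that basis. I then eased the grip from 55 N to 3 N before opening.

**Last checks:**
- **Level:** the slope is 0.03° along the carton and 0.1° across it.
- **Position:** it is centred across the stand to about 1 mm and square to about 0.1°.
- **Surroundings:** the gripper is clear, and the other things on the table look unmoved in the last picture.

**What disagreed:**
- **Balance offset:** the readings ranged from 42 to 59 mm because the moment sensor's zero was uncertain. I set the carton down at 52.5 mm. Readings after release suggest about 48 mm, so the balance point is probably about 4 mm off the stand's centre, within its ±10 mm top.
- **Brief contact at the rack:** at the start of the lift the wrist showed about 6 N of sideways force, most likely the carton touching a stop. It cleared as the lift went on.
- **Joint 2:** it read -0.2926 once against its stated limit of -0.29, during the approach to the rack. I don't know whether that counts as passing the range.

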